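# Set out the sampling station on its outline mats

### The arm

A 6-joint arm with a two-finger parallel gripper is mounted at the origin on a cart in front of the work surface, level with it; the furniture and walls round the work are solid. World frame = base frame: x ahead of the robot, y to its left, z up, the work surface at z = 0. Lengths are in m, angles in rad, forces in N, time in s.
With the tool pointing down it reaches from about 0.25 to 0.775 m from the base axis. Payload 4 kg.
Tool frame: the origin (TCP) lies midway between the tips of the shut fingers; the grasp point (between the pads) lies 19 mm behind it; y points along the fingers, x is the direction in which the jaws open and shut, and the axes are right-handed (so a half turn about y gives the same grasp; the last joint's range is limited). The gripper opens to 85 mm and grips with 20 to 120 N. Pads are 22 mm wide; open, the fingers measure 114 mm over their backs; the gripper's body (76 mm by 85 mm) begins 54 mm behind the grasp point. The pads swing forward as they close: fully open they stand 13 mm farther back than shut.
Start: joints at [1.133, 0.087, 1.371, -0, 1.684, -0.103], TCP at [0.181, 0.519, 0.231] pointing down, gripper open.
Joint ranges: [-3.1, 3.1], [-0.76, 2.03], [0.27, 2.55], [-1.08, 4.22], [0.17, 2.65], [-2.57, 2.57]. Speed limits (rad/s): [2.79, 2.79, 3.14, 3.14, 3.14, 3.14].

### API

Orientations are given as a rotation vector (axis times angle).
In Python, from bench import * gives the robot as it stands. The module is installed in compiled form; this text tells all that it offers.
- The arm moves only by the tool servo_tool, never from a script. Its argument "plan" is text: rows parted by semicolons, each of 7 numbers parted by spaces: the shift along the world's x, y, z scaled (see below), then the turn, a rotation vector about the world's x, y, z scaled (see below), then the opening, from 0 (shut) to 1 (fully open). A call has 1 to 20 rows; each row is the pose to reach, as a shift and turn from the pose commanded when the call began; what a row does not reach only later rows make up. The controller multiplies each number of a shift by 1000 mm and each number of a turn by pi/2 rad. A row lasts 1/8 s, in which the tool goes at most 62.5 mm and 10.7 degrees, less where a joint would pass 70% of its speed; a pose out of reach is approached as far as the arm can. A call with a number of a shift or a turn outside -1 to 1 is refused whole. A call with a gripper value outside its range is refused whole. The fingers move at their own pace and stop on an object; "grip_force" is the grip in N (left out, the last holds). Time passes only in rows, so rows that repeat a pose let the fingers close. It gives the time, the measured TCP pose, the force and the opening at its end, in the units of the state.
- get_state(): the state, without advancing time (a new reading comes with each control period).
- grab_frame(name): name is "scene" or "top" or "wrist"; returns a dict with "color" (400x640x3 uint8, red, green, blue), "range_z" (400x640 float32, m along the optical axis (not along the pixel's ray), 0 where there is no reading), "mtx" (3x3 intrinsics, pixels), "R" (3x3) and "t" (3): a world point X has camera coordinates R X + t; the wrist camera has in their place "hand_eye" (4x4, takes a point from camera to tool coordinates, whose origin is the TCP and whose axes are the tool frame's). Camera axes: x right, y down, z forward; pixel columns grow to the right and rows downward; lengths in m; the calibration is good to about 2 mm. A picture is of the moment at which its call begins: read the wrist's pose just before it.
- job_done(): hands the job in, once; it reports no verdict.
The state is a dict: "time": time; "joints": joint angles; "joint_vel": joint speeds; "joint_efforts": joint torques, N m; "tcp_pos": TCP position; "orientation": TCP orientation; "contact_force": force on the tool from outside, world axes, zero at the start; "torque": the same for the moment, N m; "grip_width": opening from 0.0 (shut) to 1.0 (fully open).
Only numpy, scipy, OpenCV 4.12 (cv2) and the standard library are available. Lean on these libraries where they do the work, as an engineer would, in place of code of your own. Each camera call takes 0.05 s, during which the arm holds its last target. There are 200 camera calls.

### The job

Set out the sampling station: put each of the four things on the blue mat whose printed shape matches it - the white-capped jar upright on the white disc, the black-capped jar upright on the black disc, the small green-and-white carton flat on the wide green rectangle and the black eight-well strip block flat on the long narrow black rectangle. Centre each one on its shape, with carton and block turned to lie along theirs (either way round), and set them down rather than dropping them. Leave the green tip box and the timer where they are.

Things in the scene. Friction and masses are not known exactly. Their poses are not given: they have to be found in the camera images.
- white_jar_centre (a point): Clear round jar with a broad white screw cap, standing upright; 43 mm diameter, 72 mm tall (cap on top, 40 mm diameter, from 55 mm up), about 0.14 kg. The point is its centre, 36 mm above its underside; z is up.
- black_jar_centre (a point): Clear round jar with a broad black screw cap, standing upright; 43 mm diameter, 72 mm tall (cap on top, 40 mm diameter, from 55 mm up), about 0.14 kg. The point is its centre, 36 mm above its underside; z is up.
- carton_centre (a point): Small closed carton, white and green, lying flat: 55 mm (its x) by 85 mm (its y) by 32 mm high, 0.2 kg, solid. The point is its centre, 16 mm above its underside; z is up. Grasp across the 55 mm side.
- strip_centre (a point): Black bar-shaped block with a row of eight wells, lying flat, wells up: 26 mm (its x) by 130 mm (its y) by 31 mm high, 0.1 kg. The point is its centre, 15.5 mm above its underside; z is up. Grasp across the 26 mm side.
- white_disc_mat_top (a point): Where the white jar belongs: a round light-blue mat, 82 mm diameter, 3 mm thick, fixed to the table, with a white filled disc of 55 mm diameter printed at its centre. The point is the centre of the mat's top face (3 mm above the table); z is up.
- black_disc_mat_top (a point): Where the black jar belongs: a round light-blue mat, 82 mm diameter, 3 mm thick, fixed to the table, with a black filled disc of 55 mm diameter printed at its centre. The point is the centre of the mat's top face (3 mm above the table); z is up.
- wide_mat_top (a point): Where the carton belongs: a rectangular light-blue mat 77 (x) by 107 (y) mm, 3 mm thick, fixed to the table, with a green filled rectangle of 61 by 91 mm printed at its centre. The point is the centre of the mat's top face (3 mm above the table); its y axis runs along the long side.
- narrow_mat_top (a point): Where the strip block belongs: a rectangular light-blue mat 48 (x) by 152 (y) mm, 3 mm thick, fixed to the table, with a black filled rectangle of 32 by 136 mm printed at its centre. The point is the centre of the mat's top face (3 mm above the table); its y axis runs along the long side.
- tip_box_centre (a point): Bystander, to be left alone: closed box of pipette tips with green base and clear lid, 84 x 101 x 62 mm high. The point is its centre, 31 mm up.
- timer_centre (a point): Bystander, to be left alone: flat white bench timer with three coloured keys, 62 x 66 x 18 mm. The point is its centre, 9 mm up.
Things that resemble listed ones, but are neither listed nor needed, are in the scene too. What is shaped like the part that bears white_jar_centre but brown is not meant.

How it is judged:
At the end, for the whole second after the job is handed in: Each thing rests, released and still, on its own mat: centre within 12 mm of the printed shape's centre, underside within 4 mm of the mat's top, upright or flat within 0.1 rad; carton and strip block within 0.17 rad (10 degrees) of their rectangles' direction, either way round (horizontal distance between white_jar_centre and white_disc_mat_top below 0.012 m and z of white_jar_centre in the frame of white_disc_mat_top between 0.032 and 0.04 m and angle between each of white_jar_centre, black_jar_centre, carton_centre, strip_centre's own z axis and vertical below 0.1 rad and linear speed of each of white_jar, black_jar, carton, strip below 0.02 m/s and horizontal distance between black_jar_centre and black_disc_mat_top below 0.012 m and z of black_jar_centre in the frame of black_disc_mat_top between 0.032 and 0.04 m and horizontal distance between carton_centre and wide_mat_top below 0.012 m and z of carton_centre in the frame of wide_mat_top between 0.012 and 0.02 m and angle between the y axis of carton_centre and the y axis of wide_mat_top, either way round below 0.17 rad and horizontal distance between strip_centre and narrow_mat_top below 0.012 m and z of strip_centre in the frame of narrow_mat_top between 0.0115 and 0.0195 m and angle between the y axis of strip_centre and the y axis of narrow_mat_top, either way round below 0.17 rad); the robot touches nothing.
It fails at once if one of the four things falls freely from more than about 2 cm (dropped, not set down) ((height (world z) of white_jar_centre above 0.059 m and contact force between white_jar and anything else below 0.005 N) or (height (world z) of black_jar_centre above 0.059 m and contact force between black_jar and anything else below 0.005 N) or (height (world z) of carton_centre above 0.039 m and contact force between carton and anything else below 0.005 N) or (height (world z) of strip_centre above 0.0385 m and contact force between strip and anything else below 0.005 N)).
It fails at once if the tip box is shifted by more than 15 mm (distance of tip_box_centre from where it was at the start of the episode above 0.015 m).
It fails at once if the timer is shifted by more than 15 mm (distance of timer_centre from where it was at the start of the episode above 0.015 m).
It also fails if it takes over 115 s, if anything falls off the work surface, if the arm or the gripper's body presses on something with over 40 N, if the wrist force passes 120 N, or if a joint passes its speed limit or range.

## Working session

There is one attempt and no reset: what is moved stays moved. The work goes in short steps, Python scripts to look and compute and a tool call to move; the robot and the scene stay as the last step left them, time stands still between calls to the robot, and variables do not carry over. Pictures are saved under pics/ and viewed, about 12 in all and at most 16, crops included, and the job is handed in when it is done.

Besides the shell and the picture viewer there is one more tool, called after ">>>" as name(argument=value, ...) on one line, values as JSON. servo_tool: Moves the arm, as the interface text tells. Its arguments: {"type":"object","properties":{"plan":{"type":"string"},"grip_force":{"type":"number"}},"required":["plan"]}

```bash
mkdir -p pics; cat > h.py <<'E'
from bench import *
import numpy as np, cv2
def grab(n):
    s=get_state(); f=grab_frame(n); f['s']=s
    if 'hand_eye' in f:
        T=np.eye(4); T[:3,:3]=cv2.Rodrigues(np.array(s['orientation'],float))[0]; T[:3,3]=s['tcp_pos']
        C=T@np.array(f['hand_eye']); f['R']=C[:3,:3].T; f['t']=-C[:3,:3].T@C[:3,3]
    return f
def save(f,p): cv2.imwrite(p,f['color'][:,:,::-1])
def onplane(f,uv,z):
    uv=np.atleast_2d(np.array(uv,float)); r=np.c_[uv,np.ones(len(uv))]@np.linalg.inv(f['mtx']).T@f['R']
    c=-f['R'].T@np.array(f['t']).ravel()
    return c+r*((z-c[2])/r[:,2])[:,None]
def world(f):
    h,w=f['range_z'].shape; v,u=np.mgrid[:h,:w]; d=f['range_z'].ravel()
    P=(np.c_[u.ravel(),v.ravel(),np.ones(h*w)]@np.linalg.inv(f['mtx']).T)*d[:,None]
    return ((P-np.array(f['t']).ravel())@f['R']).reshape(h,w,3)
E
python3 - <<'E'
from h import *
for n in('top','scene'):
    f=grab(n); save(f,f'pics/{n}0.png'); print(n,f['mtx'].round(1).tolist(),np.round(-f['R'].T@np.array(f['t']).ravel(),3),f['R'].round(2).tolist())
    np.savez(f'{n}0.npz',**{k:f[k] for k in('color','range_z','mtx','R','t')})
print(get_state())
E
```

```text
top [[387.7, 0.0, 321.3], [0.0, 387.7, 201.1], [0.0, 0.0, 1.0]] [0.423 0.008 1.164] [[-0.01, -1.0, -0.01], [-0.99, 0.02, -0.14], [0.14, 0.01, -0.99]]
scene [[395.9, 0.0, 320.0], [0.0, 395.9, 200.9], [0.0, 0.0, 1.0]] [-0.123 -0.528  0.591] [[0.6, -0.8, 0.01], [-0.41, -0.32, -0.85], [0.69, 0.51, -0.52]]
{'time': 0.1, 'joints': array([ 1.13287662e+00,  8.78811916e-02,  1.37215091e+00,  4.37660736e-05,
        1.68360254e+00, -1.03115061e-01]), 'joint_vel': array([-0.00026115, -0.00326094, -0.00278798, -0.00135815, -0.00027106,
       -0.00128687]), 'joint_efforts': array([ 2.75046303e-03, -3.53017330e+01, -3.14216781e+01, -2.05313013e-04,
        7.95739208e-03, -3.27898408e-05]), 'tcp_pos': array([0.18052296, 0.51903987, 0.23023188]), 'orientation': array([-1.35018227, -0.95777455,  0.96075243]), 'contact_force': array([ 0.00196521, -0.09778145, -0.28490372]), 'torque': array([-0.00952631, -0.01751701,  0.00641597]), 'grip_width': 0.9940674607411731}
```

View pics/top0.png

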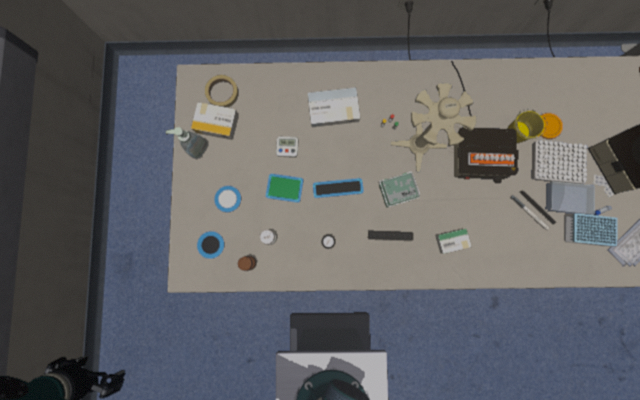

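View pics/scene0.png

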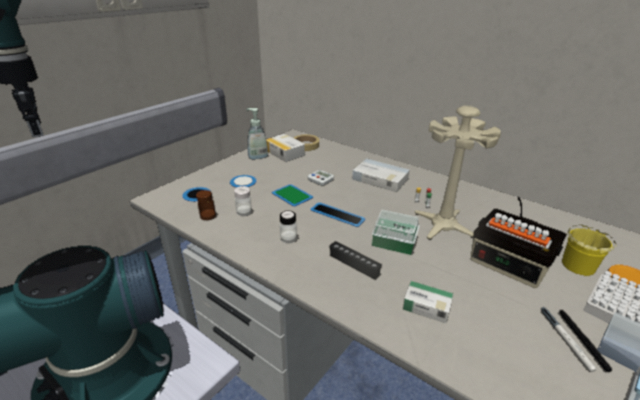

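The top view shows the black disc mat (210,245), white disc mat (228,198), green rectangle (285,188), narrow rectangle (338,188), white jar (268,237), black jar (328,241), strip (390,236) and carton (455,240). The brown decoy jar is at (247,262), the timer at (287,147) and the tip box at (400,188).

```bash
cat > m.py <<'E'
from h import *
def load(n):
    d=np.load(n); return {k:d[k] for k in d.files}
def blob(f,m,uv):
    n,l,st,c=cv2.connectedComponentsWithStats(m.astype(np.uint8)); 
    i=l[uv[1],uv[0]]
    if i==0:
        d=np.hypot(*(c[1:]-np.array(uv)).T)+1e3*(st[1:,4]<15); i=1+d.argmin()
    return l==i
def rect(f,b,z):
    v,u=np.nonzero(b); P=onplane(f,np.c_[u,v],z)[:,:2]
    (c,wh,a)=cv2.minAreaRect((P*1000).astype(np.float32))
    w,h=wh; ya=a+90 if h>=w else a   # direction of long axis, deg
    return np.round(c,1),np.round(sorted(wh),1),round((ya+90)%180-90,1),P.mean(0).round(4),len(v)
E
python3 - <<'E'
from m import *
f=load('top0.npz'); W=world(f); H=W[:,:,2]
hsv=cv2.cvtColor(f['color'],cv2.COLOR_RGB2HSV); h,s,v=cv2.split(hsv)
blue=(h>95)&(h<115)&(s>120)&(v>90)
for n,p in dict(bd=(210,245),wd=(228,198),wide=(285,188),nar=(338,188)).items():
    b=np.zeros(blue.shape,bool); b[p[1]-32:p[1]+32,p[0]-33:p[0]+33]=1
    nn,l,st,c=cv2.connectedComponentsWithStats((blue&b).astype(np.uint8)); i=1+np.argmin(np.hypot(*(c[1:]-p).T)+1e3*(st[1:,4]<40))
    print(n,rect(f,l==i,.003))
up=(H>.012)&(f['range_z']>0)
for n,p,z in(('wj',(268,237),.072),('bj',(328,241),.072),('brown',(247,262),.08),('strip',(390,236),.031),('carton',(455,240),.032),('tip',(400,188),.062),('timer',(287,147),.018)):
    b=blob(f,up,p); zt=np.percentile(H[b],90)
    print(n,zt.round(3),rect(f,b&(H>zt-.012),z if n!='brown' else zt))
print(cv2.Rodrigues(get_state()['orientation'])[0].round(3))
E
```

```text
bd (array([463.5, 353.8]), array([74.3, 75.6]), 89.2, array([0.4637, 0.354 ]), 281)
wd (array([601.1, 306.3]), array([74.4, 75. ]), 45.1, array([0.6007, 0.305 ]), 203)
wide (array([608.6, 116. ]), array([ 55.1, 110.1]), -61.6, array([0.6104, 0.1131]), 83)
nar (array([630.2, -29.6]), array([ 43.6, 146.2]), -85.4, array([ 0.6295, -0.0295]), 222)
wj 0.074 (array([481.1, 174.1]), array([36.5, 39.5]), 89.2, array([0.4805, 0.1745]), 158)
bj 0.073 (array([464.7,   1.2]), array([36.3, 36.5]), 89.2, array([0.4645, 0.0021]), 157)
brown 0.074 (array([406.9, 234.9]), array([35.8, 39.2]), 89.3, array([0.4069, 0.2357]), 164)
strip 0.032 (array([ 481. , -178.3]), array([ 26.2, 127.9]), 88.3, array([ 0.4809, -0.1781]), 390)
carton 0.035 (array([ 462.7, -362.9]), array([55.4, 87.1]), -77.8, array([ 0.4626, -0.3626]), 577)
tip 0.064 (array([ 615.1, -208.7]), array([73.4, 94.7]), -73.6, array([ 0.6154, -0.2089]), 810)
timer 0.019 (array([757.2, 124.2]), array([59.8, 64.3]), 89.0, array([0.757 , 0.1234]), 402)
[[ 0.329 -0.001 -0.944]
 [ 0.944 -0.002  0.329]
 [-0.002 -1.     0.   ]]
```

>>> servo_tool(plan="0.32 -0.37 0.17 0 0 -0.787 1;0.32 -0.37 0.17 0 0 -0.787 1;0.32 -0.37 0.17 0 0 -0.787 1;0.32 -0.37 0.17 0 0 -0.787 1;0.32 -0.37 0.17 0 0 -0.787 1;0.32 -0.37 0.17 0 0 -0.787 1;0.32 -0.37 0.17 0 0 -0.787 1;0.32 -0.37 0.17 0 0 -0.787 1;0.32 -0.37 0.17 0 0 -0.787 1;0.32 -0.37 0.17 0 0 -0.787 1;0.32 -0.37 0.17 0 0 -0.787 1;0.32 -0.37 0.17 0 0 -0.787 1", grip_force=40)

```text
time: 1.6
tcp_pos: [0.4997, 0.1508, 0.4011]
orientation: [-1.571, -0.001, 0.002]
contact_force: [0.9, 0.6, -0.9]
grip_width: 1.002
```

```bash
python3 - <<'E'
from h import *
f=grab('wrist'); save(f,'pics/w1.png'); print(f['s']['time'],f['s']['tcp_pos'],np.round(-f['R'].T@f['t'],3),f['R'].round(3).tolist(),cv2.Rodrigues(f['s']['orientation'])[0].round(3).tolist())
np.savez('w1.npz',**{k:f[k] for k in('color','range_z','mtx','R','t')})
E
```

```text
1.6 [0.49969581 0.15079188 0.40105076] [0.499 0.224 0.544] [[1.0, 0.001, -0.0], [0.001, -0.96, 0.281], [0.0, -0.281, -0.96]] [[1.0, -0.001, -0.002], [0.002, 0.0, 1.0], [-0.001, -1.0, 0.0]]
```

View pics/w1.png

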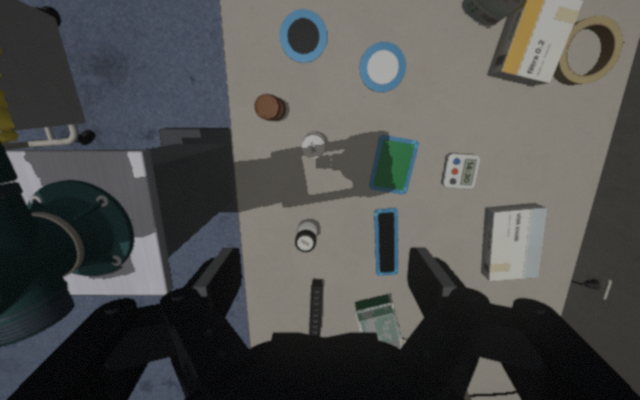

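The wrist view shows the black disc (304,35), white disc (383,67), green rectangle (397,164), narrow rectangle (386,240), white jar (313,145) and black jar (306,235). I'll measure these now.

```bash
python3 - <<'E'
from m import *
f=load('w1.npz'); W=world(f); H=W[:,:,2]
h,s,v=cv2.split(cv2.cvtColor(f['color'],cv2.COLOR_RGB2HSV))
blue=(h>92)&(h<115)&(s>110)&(v>50)
for n,p,r in(('bd',(304,35),33),('wd',(383,67),33),('wide',(394,164),40),('nar',(386,241),42)):
    b=np.zeros(blue.shape,bool); y0=max(0,p[1]-r); b[y0:p[1]+r,p[0]-r:p[0]+r]=1
    print(n,rect(f,blue&b,.003))
g=(h>65)&(h<90)&(s>100)&(v>40); b=np.zeros(g.shape,bool); b[125:205,365:425]=1
print('green',rect(f,g&b,.003))
up=(H>.05)&(H<.1)&(f['range_z']>0)
for n,p in(('wj',(313,145)),('bj',(306,235)),('brown',(268,106))):
    b=blob(f,up,p); zt=np.percentile(H[b],80); print(n,zt.round(3),rect(f,b&(H>zt-.006),.072))
E
```

```text
bd (array([462.4, 357.6]), array([75.5, 75.9]), -89.9, array([0.4627, 0.3584]), 851)
wd (array([601.2, 308.6]), array([75.5, 76. ]), 0.1, array([0.6007, 0.3096]), 690)
wide (array([631.9, 135.6]), array([ 73. , 103.2]), 80.6, array([0.633 , 0.1389]), 458)
nar (array([628.8, -27.4]), array([ 44.6, 147.9]), -85.1, array([ 0.6279, -0.0239]), 518)
green (array([632. , 135.4]), array([61. , 90.9]), 80.5, array([0.6322, 0.1365]), 1473)
wj 0.073 (array([481.3, 177.3]), array([37.5, 38.1]), 0.1, array([0.4809, 0.1774]), 453)
bj 0.073 (array([465.2,   5.5]), array([38.4, 39.8]), 89.6, array([0.465 , 0.0056]), 352)
brown 0.073 (array([408. , 239.8]), array([38. , 38.2]), -2.5, array([0.4078, 0.2396]), 511)
```

>>> servo_tool(plan="-0.019 0.025 -0.1 0 0 0 1;-0.019 0.025 -0.2 0 0 0 1;-0.019 0.025 -0.26 0 0 0 1;-0.019 0.025 -0.26 0 0 0 1;-0.019 0.025 -0.3 0 0 0 1;-0.019 0.025 -0.34 0 0 0 1;-0.019 0.025 -0.38 0 0 0 1;-0.019 0.025 -0.38 0 0 0 1;-0.019 0.025 -0.38 0 0 0 1;-0.019 0.025 -0.38 0 0 0 0.2;-0.019 0.025 -0.38 0 0 0 0.2;-0.019 0.025 -0.38 0 0 0 0.2;-0.019 0.025 -0.38 0 0 0 0.2;-0.019 0.025 -0.38 0 0 0 0.2;-0.019 0.025 -0.38 0 0 0 0.2;-0.019 0.025 -0.37 0 0 0 0.2;-0.019 0.025 -0.34 0 0 0 0.2;-0.019 0.025 -0.3 0 0 0 0.2;-0.019 0.025 -0.28 0 0 0 0.2;-0.019 0.025 -0.28 0 0 0 0.2", grip_force=40)

```text
time: 4.15
tcp_pos: [0.483, 0.1747, 0.1235]
orientation: [-1.57, -0.003, -0.004]
contact_force: [0.2, 0.1, -2.4]
grip_width: 0.474
```

```bash
python3 - <<'E'
from h import *
f=grab('wrist'); save(f,'pics/w2.png'); print(f['s']['tcp_pos'])
np.savez('w2.npz',**{k:f[k] for k in('color','range_z','mtx','R','t')})
E
```

```text
[0.48300196 0.17468668 0.12346882]
```

View pics/w2.png

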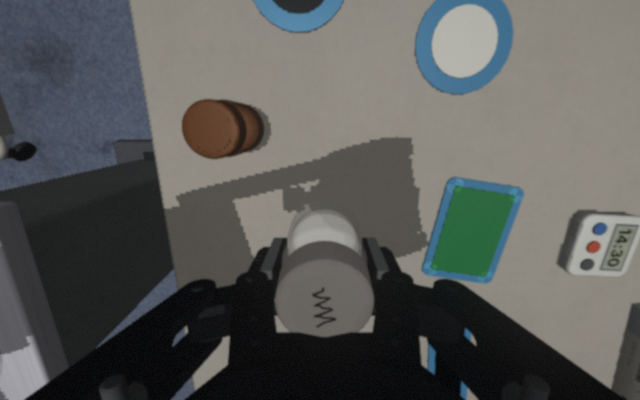

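The jar is held, with its cap at (325,285). The white disc mat is fully in view at (464,42).

```bash
python3 - <<'E'
from m import *
f=load('w2.npz'); W=world(f); H=W[:,:,2]
h,s,v=cv2.split(cv2.cvtColor(f['color'],cv2.COLOR_RGB2HSV))
blue=(h>92)&(h<115)&(s>110)&(v>50)
def roi(m,a): 
    b=np.zeros(m.shape,bool); b[a[1]:a[3],a[0]:a[2]]=1; return m&b
print('wd',rect(f,roi(blue,(400,0,520,110)),.003))
print('wide',rect(f,roi(blue,(415,170,530,290)),.003))
print(H[285,325],H[300,310])
zt=H[295,325]
c=roi((abs(H-zt)<.006),(260,200,390,345)); print('cap',rect(f,c,zt))
E
```

```text
wd (array([599.8, 303.6]), array([69.7, 79.7]), 0.0, array([0.5991, 0.3045]), 3297)
wide (array([630.5, 135.5]), array([ 75.8, 105.5]), 80.6, array([0.6291, 0.1411]), 2114)
0.1733863529801385 0.17325801600900706
cap (array([481.4, 181.5]), array([37.4, 49.3]), -11.1, array([0.4823, 0.1815]), 7061)
```

>>> servo_tool(plan="0.04 0.044 0 0 0 0 0.2;0.08 0.088 0 0 0 0 0.2;0.1185 0.132 0 0 0 0 0.2;0.1185 0.132 -0.02 0 0 0 0.2;0.1185 0.132 -0.05 0 0 0 0.2;0.1185 0.132 -0.075 0 0 0 0.2;0.1185 0.132 -0.088 0 0 0 0.2;0.1185 0.132 -0.092 0 0 0 0.2;0.1185 0.132 -0.096 0 0 0 0.2;0.1185 0.132 -0.097 0 0 0 0.2;0.1185 0.132 -0.097 0 0 0 0.2")

```text
time: 5.58
tcp_pos: [0.6009, 0.3067, 0.026]
orientation: [-1.57, -0.002, -0.002]
contact_force: [-1.6, 0.1, 1.4]
grip_width: 0.469
```

>>> servo_tool(plan="0 0 0 0 0 0 0.7;0 0 0 0 0 0 1;0 0 0 0 0 0 1;0 0 0.03 0 0 0 1;0 0 0.09 0 0 0 1;0 0 0.14 0 0 0 1;-0.03 -0.06 0.14 0 0 0 1;-0.056 -0.12 0.14 0 0 0 1;-0.082 -0.18 0.14 0 0 0 1;-0.11 -0.24 0.14 0 0 0 1;-0.136 -0.302 0.14 0 0 0 1;-0.136 -0.302 0.14 0 0 0 1;-0.136 -0.302 0.14 0 0 0 1")

```text
time: 7.2
tcp_pos: [0.4639, 0.0034, 0.1647]
orientation: [-1.571, 0.002, -0.003]
contact_force: [0.4, 0.3, 1.0]
grip_width: 1.0
```

```bash
python3 - <<'E'
from h import *
f=grab('wrist'); save(f,'pics/w3.png'); print(f['s']['tcp_pos'])
np.savez('w3.npz',**{k:f[k] for k in('color','range_z','mtx','R','t')})
E
```

```text
[0.4639256  0.00343774 0.16466982]
```

View pics/w3.png

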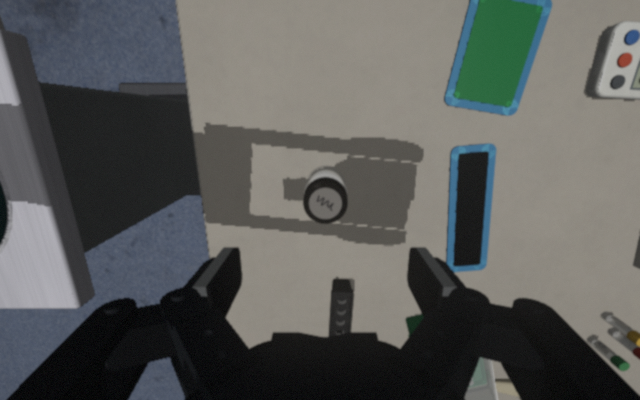

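The black jar cap is centred at (326,200), between the open fingers. The narrow mat is fully in view at (472,207).

```bash
python3 - <<'E'
from m import *
f=load('w3.npz'); W=world(f); H=W[:,:,2]
h,s,v=cv2.split(cv2.cvtColor(f['color'],cv2.COLOR_RGB2HSV))
blue=(h>92)&(h<115)&(s>110)&(v>50)
def roi(m,a): 
    b=np.zeros(m.shape,bool); b[a[1]:a[3],a[0]:a[2]]=1; return m&b
print('nar',rect(f,roi(blue,(440,135,505,280)),.003))
b=roi((H>.066)&(H<.085),(290,150,360,240)); print('bj',rect(f,b,.072))
E
```

```text
nar (array([628.5, -27.7]), array([ 47.2, 150.2]), -85.5, array([ 0.6274, -0.0215]), 2072)
bj (array([464.3,   5.4]), array([38.5, 39.1]), 89.7, array([0.4644, 0.0053]), 1542)
```

>>> servo_tool(plan="0.0005 0.001 -0.06 0 0 0 1;0.0005 0.001 -0.11 0 0 0 1;0.0005 0.001 -0.143 0 0 0 1;0.0005 0.001 -0.143 0 0 0 1;0.0005 0.001 -0.143 0 0 0 0.2;0.0005 0.001 -0.143 0 0 0 0.2;0.0005 0.001 -0.143 0 0 0 0.2;0.0005 0.001 -0.143 0 0 0 0.2;0.0005 0.001 -0.143 0 0 0 0.2;0.0005 0.001 -0.143 0 0 0 0.2;0.0005 0.001 -0.13 0 0 0 0.2;0.0005 0.001 -0.09 0 0 0 0.2;0.0005 0.001 -0.05 0 0 0 0.2;0 0.05 -0.023 0 0 0 0.2;0 0.11 -0.023 0 0 0 0.2;0 0.17 -0.023 0 0 0 0.2;0 0.23 -0.023 0 0 0 0.2;0 0.29 -0.023 0 0 0 0.2;0 0.31 -0.023 0 0 0 0.2;0 0.31 -0.023 0 0 0 0.2")

```text
time: 9.75
tcp_pos: [0.4639, 0.3151, 0.1413]
orientation: [-1.572, -0.001, 0.002]
contact_force: [0.3, -0.9, -2.2]
grip_width: 0.478
```

```bash
python3 - <<'E'
from m import *
f=grab('wrist'); save(f,'pics/w4.png'); print(f['s']['tcp_pos'])
np.savez('w4.npz',**{k:f[k] for k in('color','range_z','mtx','R','t')})
h,s,v=cv2.split(cv2.cvtColor(f['color'],cv2.COLOR_RGB2HSV))
b=(h>92)&(h<115)&(s>130)&(v>90)
n,l,st,c=cv2.connectedComponentsWithStats(b.astype(np.uint8))
for i in range(1,n):
    if st[i,4]>600: print(st[i],rect(f,l==i,.003))
E
```

```text
[0.46392599 0.31506519 0.1413481 ]
[ 419  160   75   73 1183] (array([594.9, 311.1]), array([65.6, 77.2]), 62.0, array([0.5926, 0.319 ]), 1183)
```

View pics/w4.png

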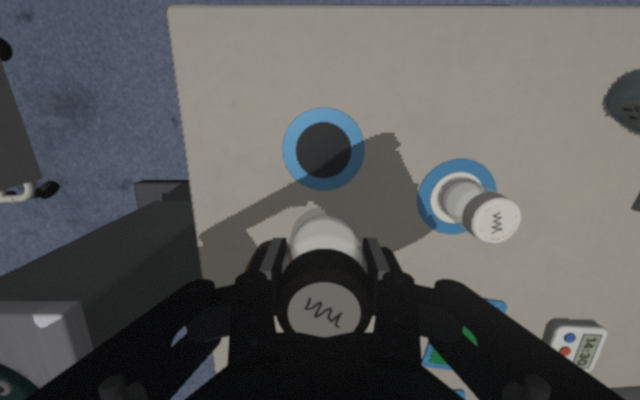

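The black disc mat is unobstructed at (323,149), the black jar is held at (325,305), and the white jar stands on its mat at (465,197).

```bash
python3 - <<'E'
from m import *
f=load('w4.npz'); H=world(f)[:,:,2]
h,s,v=cv2.split(cv2.cvtColor(f['color'],cv2.COLOR_RGB2HSV))
def roi(m,a): 
    b=np.zeros(m.shape,bool); b[a[1]:a[3],a[0]:a[2]]=1; return m&b
b=(h>92)&(h<118)&(s>110)&(v>50)
print('bd',rect(f,roi(b,(275,98,375,200)),.003))
# white mat ellipse: left/top/bottom visible
m=roi(b,(410,150,510,245)); P=[]
pts=onplane(f,np.argwhere(m)[:,::-1],.003)[:,:2]
hull=cv2.convexHull((pts*1000).astype(np.float32))[:,0]
print('wd circ',np.round(cv2.minEnclosingCircle(hull[:,None]),1) if 0 else cv2.minEnclosingCircle(hull[:,None]))
c=roi((H>.068)&(H<.085),(430,160,530,250)); print('wj',rect(f,c,.075))
E
```

```text
bd (array([462.4, 356.3]), array([77.9, 78.7]), 32.1, array([0.4628, 0.3579]), 2565)
wd circ ((599.9551391601562, 308.5264587402344), 39.8044319152832)
wj (array([597.6, 310.6]), array([38.8, 42.6]), -38.8, array([0.5978, 0.3108]), 2002)
```

>>> servo_tool(plan="-0.0014 0.04 -0.02 0 0 0 0.2;-0.0014 0.04 -0.06 0 0 0 0.2;-0.0014 0.04 -0.09 0 0 0 0.2;-0.0014 0.04 -0.106 0 0 0 0.2;-0.0014 0.04 -0.112 0 0 0 0.2;-0.0014 0.04 -0.115 0 0 0 0.2;-0.0014 0.04 -0.117 0 0 0 0.2;-0.0014 0.04 -0.117 0 0 0 0.2")

```text
time: 10.8
tcp_pos: [0.4638, 0.3548, 0.0267]
orientation: [-1.57, -0.002, -0.002]
contact_force: [-2.4, -1.3, 5.5]
grip_width: 0.479
```

>>> servo_tool(plan="0 0 0 0 0 0 0.7;0 0 0 0 0 0 1;0 0 0 0 0 0 1;0 0 0.03 0 0 0 1;0 0 0.09 0 0 0 1;0 0 0.15 0 0 0 1;0 -0.06 0.17 0 0 0 1;0 -0.12 0.17 0 0 0 1;0 -0.18 0.17 0 0 0 1;0 -0.24 0.17 0 0 0 1;0 -0.3 0.17 0 0 0 1;0 -0.36 0.17 0 0 0 1;0.01 -0.42 0.17 0 0 0 1;0.018 -0.48 0.17 0 0 0 1;0.018 -0.53 0.17 0 0 0 1;0.018 -0.53 0.17 0 0 0 1;0.018 -0.53 0.17 0 0 0 1")

```text
time: 12.92
tcp_pos: [0.4807, -0.1751, 0.194]
orientation: [-1.57, 0.001, -0.0]
contact_force: [-0.2, 0.3, 0.1]
grip_width: 0.995
```

```bash
python3 - <<'E'
from m import *
f=grab('wrist'); save(f,'pics/w5.png'); print(f['s']['tcp_pos'])
np.savez('w5.npz',**{k:f[k] for k in('color','range_z','mtx','R','t')})
H=world(f)[:,:,2]; h,s,v=cv2.split(cv2.cvtColor(f['color'],cv2.COLOR_RGB2HSV))
b=(H>.018)&(H<.045)
n,l,st,c=cv2.connectedComponentsWithStats(b.astype(np.uint8))
for i in range(1,n):
    if st[i,4]>800: print(st[i],rect(f,(l==i)&(H>.026),.0315))
E
```

```text
[ 0.48071805 -0.17506238  0.1940346 ]
[ 312  128   28  114 2620] (array([ 481. , -177.7]), array([ 25.9, 129.4]), 87.2, array([ 0.4811, -0.1742]), 2131)
[400 163  77  85 881] (array([ 593.4, -187. ]), array([ 60.4, 114.6]), 60.5, array([ 0.5949, -0.1839]), 704)
[ 510  231   72   66 1900] (array([ 751.3, -273.4]), array([42.1, 46.8]), 56.8, array([ 0.7496, -0.2721]), 766)
[ 283  289   54   49 1904] (array([ 460.4, -349.5]), array([56., 67.]), -77.8, array([ 0.4612, -0.3458]), 1713)
```

View pics/w5.png

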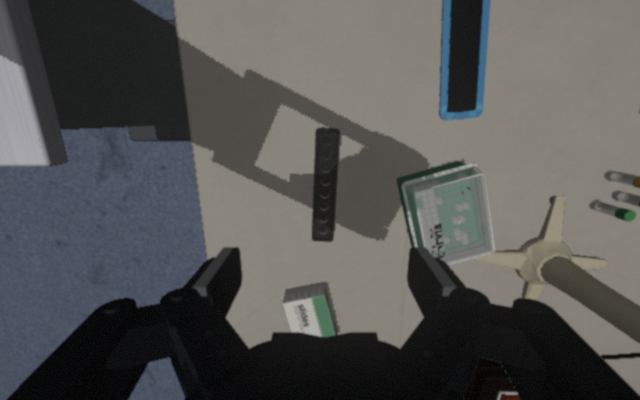

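The strip lies between the fingers at (325,185) and the tip box is clear of the jaws.

>>> servo_tool(plan="0 -0.002 -0.06 0 0 -0.028 1;0 -0.002 -0.12 0 0 -0.028 1;0 -0.002 -0.16 0 0 -0.028 1;0 -0.002 -0.18 0 0 -0.028 1;0 -0.002 -0.189 0 0 -0.028 1;0 -0.002 -0.189 0 0 -0.028 1;0 -0.002 -0.189 0 0 -0.028 0.1;0 -0.002 -0.189 0 0 -0.028 0.1;0 -0.002 -0.189 0 0 -0.028 0.1;0 -0.002 -0.189 0 0 -0.028 0.1;0 -0.002 -0.189 0 0 -0.028 0.1;0 -0.002 -0.189 0 0 -0.028 0.1;0 -0.002 -0.189 0 0 -0.028 0.1;0 -0.002 -0.189 0 0 -0.028 0.1")

```text
time: 14.72
tcp_pos: [0.4814, -0.1779, 0.0061]
orientation: [-1.571, 0.034, -0.036]
contact_force: [0.5, 0.3, 5.1]
grip_width: 0.294
```

>>> servo_tool(plan="0 0 0.01 0 0 0 0.1;0 0 0.05 0 0 0 0.1;0 0 0.1 0 0 0 0.1;0.01 0.03 0.12 0 0 0.02 0.1;0.04 0.07 0.12 0 0 0.04 0.1;0.08 0.11 0.12 0 0 0.06 0.1;0.12 0.15 0.12 0 0 0.08 0.1;0.147 0.15 0.12 0 0 0.08 0.1;0.147 0.15 0.1 0 0 0.08 0.1;0.147 0.15 0.07 0 0 0.08 0.1;0.147 0.15 0.04 0 0 0.08 0.1;0.147 0.15 0.02 0 0 0.08 0.1;0.147 0.15 0.01 0 0 0.08 0.1;0.147 0.15 0.006 0 0 0.08 0.1;0.147 0.15 0.004 0 0 0.08 0.1;0.147 0.15 0.003 0 0 0.08 0.1;0.147 0.15 0.003 0 0 0.08 0.1")

```text
time: 16.85
tcp_pos: [0.6284, -0.0276, 0.0091]
orientation: [-1.57, -0.065, 0.063]
contact_force: [0.4, -0.5, -0.8]
grip_width: 0.29
```

```bash
python3 - <<'E'
from m import *
f=grab('wrist'); save(f,'pics/w6.png'); print(f['s']['tcp_pos'],f['s']['contact_force'])
E
```

```text
[ 0.62836429 -0.02757289  0.00914471] [ 0.37889713 -0.4733804  -0.83147492]
```

View pics/w6.png

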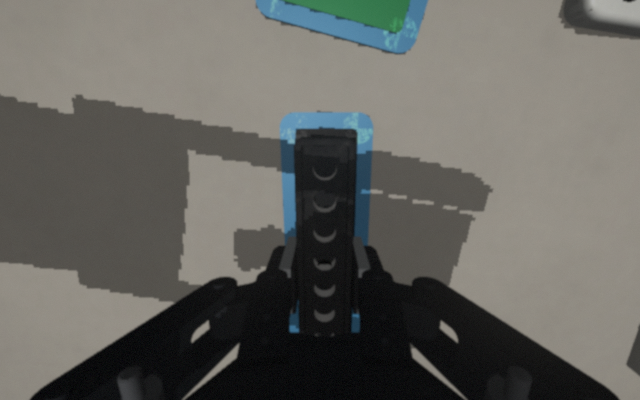

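The strip lies along the narrow mat, its far end at (325,130), inside the mat border with even margins on both sides. I'll release it and go to the carton.

>>> servo_tool(plan="0 0 -0.001 0 0 0 0.1;0 0 -0.001 0 0 0 0.6;0 0 -0.001 0 0 0 1;0 0 -0.001 0 0 0 1;0 0 0.03 0 0 0 1;0 0 0.09 0 0 0 1;0 0 0.15 0 0 0 1;0 0 0.19 0 0 0 1;-0.03 -0.05 0.19 0 0 0.083 1;-0.06 -0.1 0.19 0 0 0.083 1;-0.09 -0.15 0.19 0 0 0.083 1;-0.12 -0.2 0.19 0 0 0.083 1;-0.14 -0.25 0.19 0 0 0.083 1;-0.16 -0.3 0.19 0 0 0.083 1;-0.166 -0.333 0.19 0 0 0.083 1;-0.166 -0.333 0.19 0 0 0.083 1;-0.166 -0.333 0.19 0 0 0.083 1")

```text
time: 19.02
tcp_pos: [0.4619, -0.36, 0.1981]
orientation: [-1.563, -0.166, 0.166]
contact_force: [-0.1, -0.0, -0.2]
grip_width: 1.001
```

```bash
python3 - <<'E'
from m import *
f=grab('wrist'); save(f,'pics/w7.png'); print(f['s']['tcp_pos'])
np.savez('w7.npz',**{k:f[k] for k in('color','range_z','mtx','R','t')})
H=world(f)[:,:,2]
b=(H>.018)&(H<.045)
n,l,st,c=cv2.connectedComponentsWithStats(b.astype(np.uint8))
for i in range(1,n):
    if st[i,4]>800: print(st[i],rect(f,(l==i)&(H>.026),.033))
t=grab('top'); save(t,'pics/top1.png'); h,s,v=cv2.split(cv2.cvtColor(t['color'],cv2.COLOR_RGB2HSV)); H=world(t)[:,:,2]
for n,p,z in(('wj',(228,195),.075),('bj',(210,240),.075),('strip',(338,187),.034),('tip',(400,188),.062),('timer',(287,147),.018)):
    b=blob(t,H>.012,p); zt=np.percentile(H[b],90); print(n,zt.round(3),rect(t,b&(H>zt-.012),z))
E
```

```text
[ 0.46188016 -0.36003278  0.19807901]
[ 459   17   85  111 1578] (array([ 601.9, -229.4]), array([ 67.2, 127.7]), -39.2, array([ 0.5902, -0.2218]), 1224)
[ 553  129   68   78 2393] (array([ 749.7, -279. ]), array([44.3, 44.5]), -77.9, array([ 0.7462, -0.2782]), 925)
[ 300  148   50   75 3645] (array([ 462.8, -361.7]), array([54.9, 84.7]), -77.3, array([ 0.4625, -0.3602]), 3606)
[454 230 128  53 932] (array([ 704.5, -388.9]), array([ 61.4, 151.1]), 24.3, array([ 0.6734, -0.3976]), 708)
wj 0.077 (array([599.5, 305.9]), array([37.6, 40.2]), 89.1, array([0.5995, 0.3055]), 161)
bj 0.076 (array([462.5, 349.1]), array([36.9, 38.6]), 45.6, array([0.463 , 0.3493]), 162)
strip 0.035 (array([627.6, -29.7]), array([ 26.9, 129.3]), -85.4, array([ 0.6276, -0.0295]), 382)
tip 0.064 (array([ 615.6, -210.4]), array([73.5, 97.8]), -73.6, array([ 0.6152, -0.2091]), 823)
timer 0.019 (array([757.2, 124.2]), array([59.8, 64.3]), 89.0, array([0.7574, 0.1233]), 396)
```

View pics/w7.png

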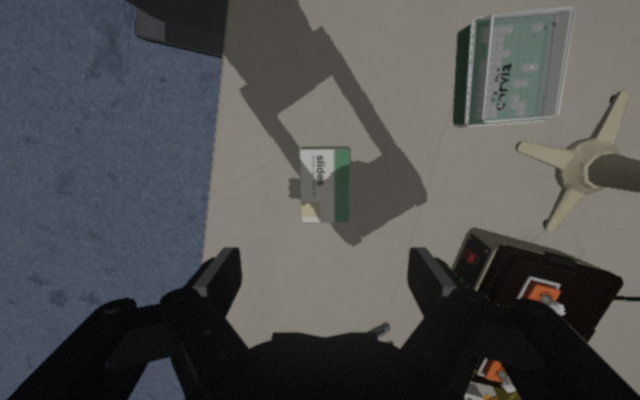

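The carton is at (325,185), aligned between the jaws. The top view puts both jars and the strip within about 5 mm of their mat centres, and the tip box and timer have not moved.

>>> servo_tool(plan="0.001 -0.0015 -0.06 0 0 0 1;0.001 -0.0015 -0.12 0 0 0 1;0.001 -0.0015 -0.16 0 0 0 1;0.001 -0.0015 -0.18 0 0 0 1;0.001 -0.0015 -0.19 0 0 0 1;0.001 -0.0015 -0.198 0 0 0 1;0.001 -0.0015 -0.198 0 0 0 1;0.001 -0.0015 -0.198 0 0 0 0.5;0.001 -0.0015 -0.198 0 0 0 0.5;0.001 -0.0015 -0.198 0 0 0 0.5;0.001 -0.0015 -0.198 0 0 0 0.5;0.001 -0.0015 -0.198 0 0 0 0.5;0.001 -0.0015 -0.198 0 0 0 0.5", grip_force=60)

```text
time: 20.75
tcp_pos: [0.4635, -0.3628, 0.0017]
orientation: [-1.566, -0.168, 0.165]
contact_force: [-0.1, -0.7, 5.8]
grip_width: 0.637
```

>>> servo_tool(plan="0 0 0.01 0 0 0 0.5;0 0 0.05 0 0 0 0.5;0 0 0.1 0 0 0 0.5;0 0.03 0.13 0 0 0 0.5;0 0.09 0.13 0 0 -0.04 0.5;0.01 0.15 0.13 0 0 -0.08 0.5;0.03 0.21 0.13 0 0 -0.12 0.5;0.06 0.265 0.13 0 0 -0.16 0.5;0.09 0.32 0.13 0 0 -0.2 0.5;0.12 0.37 0.13 0 0 -0.24 0.5;0.15 0.42 0.13 0 0 -0.24 0.5;0.168 0.46 0.13 0 0 -0.24 0.5;0.168 0.49 0.13 0 0 -0.24 0.5;0.168 0.497 0.12 0 0 -0.24 0.5;0.168 0.497 0.1 0 0 -0.24 0.5;0.168 0.497 0.07 0 0 -0.24 0.5;0.168 0.497 0.04 0 0 -0.24 0.5;0.168 0.497 0.02 0 0 -0.24 0.5;0.168 0.497 0.012 0 0 -0.24 0.5;0.168 0.497 0.012 0 0 -0.24 0.5")

```text
time: 23.25
tcp_pos: [0.6307, 0.1345, 0.012]
orientation: [-1.567, 0.131, -0.13]
contact_force: [0.0, 0.1, -2.1]
grip_width: 0.634
```

```bash
python3 - <<'E'
from m import *
f=grab('wrist'); save(f,'pics/w8.png'); print(f['s']['tcp_pos'],f['s']['contact_force'],f['s']['grip_width'])
E
```

```text
[0.63073475 0.13447144 0.01197716] [ 0.04352844  0.14979568 -2.09356004] 0.6338922083381007
```

View pics/w8.png

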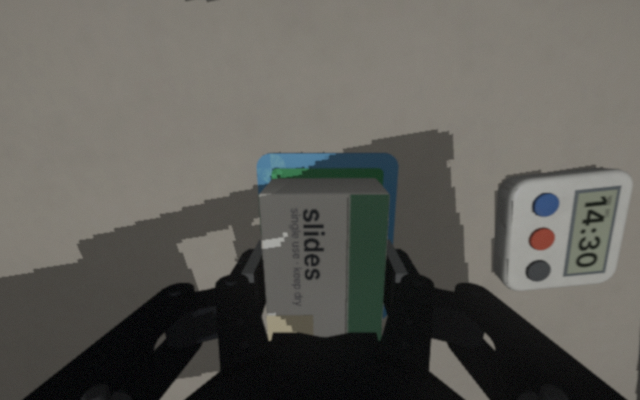

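The carton is square over the green rectangle with even margins left and right. I'll set it down, retreat and check.

>>> servo_tool(plan="0 0 -0.004 0 0 0 0.5;0 0 -0.007 0 0 0 0.5;0 0 -0.009 0 0 0 0.5;0 0 -0.0095 0 0 0 0.5;0 0 -0.0095 0 0 0 0.5;0 0 -0.0095 0 0 0 1;0 0 -0.0095 0 0 0 1;0 0 -0.0095 0 0 0 1;0 0 0.02 0 0 0 1;0 0 0.08 0 0 0 1;0 0 0.14 0 0 0 1;-0.05 0 0.2 0 0 0 1;-0.1 0.01 0.26 0 0 0.1 1;-0.13 0.015 0.32 0 0 0.1 1;-0.13 0.015 0.38 0 0 0.1 1;-0.13 0.015 0.39 0 0 0.1 1;-0.13 0.015 0.39 0 0 0.1 1;-0.13 0.015 0.39 0 0 0.1 1")

```text
time: 25.55
tcp_pos: [0.5009, 0.1499, 0.4013]
orientation: [-1.571, 0.007, -0.006]
contact_force: [-1.1, 1.0, 0.1]
grip_width: 0.998
```

```bash
python3 - <<'E'
from m import *
f=grab('wrist'); save(f,'pics/w9.png'); print(f['s']['time'],f['s']['tcp_pos'])
np.savez('w9.npz',**{k:f[k] for k in('color','range_z','mtx','R','t')})
H=world(f)[:,:,2]; b=(H>.018)&(H<.09)
n,l,st,c=cv2.connectedComponentsWithStats(b.astype(np.uint8))
for i in range(1,n):
    if st[i,4]>300:
        zt=np.percentile(H[l==i],80); print(st[i][:4],zt.round(3),rect(f,(l==i)&(H>zt-.007),zt))
E
```

```text
25.55 [0.50089742 0.14992701 0.40128058]
[464   0 160  83] 0.047 (array([808.9, 334.7]), array([112.7, 164.3]), -0.5, array([0.8301, 0.3446]), 4834)
[285  10  30  40] 0.076 (array([463.6, 351.7]), array([38.1, 40.1]), 88.7, array([0.4638, 0.3523]), 660)
[370  43  33  35] 0.076 (array([599.9, 308. ]), array([37.7, 39.7]), -87.5, array([0.5998, 0.3082]), 606)
[253  94  31  28] 0.073 (array([407.9, 239.8]), array([37.7, 39.6]), -0.5, array([0.4081, 0.2394]), 513)
[376 141  41  51] 0.037 (array([630.3, 135.5]), array([56., 85.]), 81.0, array([0.6305, 0.1365]), 1435)
[ 31 199  88  80] 0.073 (array([31.8,  5.3]), array([ 74.4, 128.8]), -79.0, array([0.0392, 0.0185]), 892)
[486 203  62  77] 0.036 (array([876.6, -17.5]), array([104. , 152.6]), -84.3, array([ 0.8769, -0.015 ]), 3713)
[382 216  15  62] 0.034 (array([627.9, -27.1]), array([ 27. , 132.1]), -85.6, array([ 0.6279, -0.0254]), 727)
[357 298  47  51] 0.062 (array([ 615.5, -204.7]), array([71.8, 98.5]), -73.6, array([ 0.6189, -0.1925]), 954)
```

View pics/w9.png

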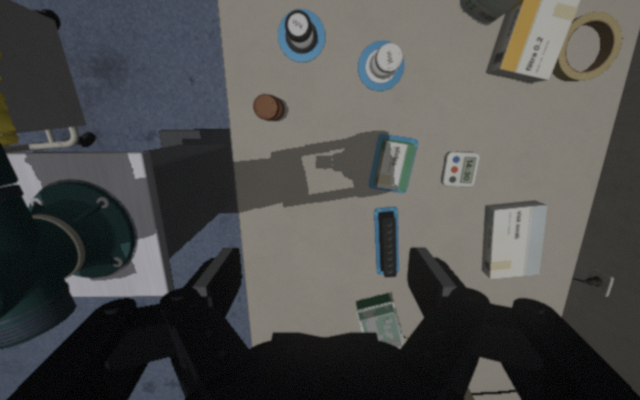

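```bash
python3 -c "
from bench import *
print(job_done())"
```

```text
the job is handed in; nothing more can be done
None
```

All four things are on their matching mats, set down, released and still, and I handed the job in at about 26 s of the 115 s allowed.

The offsets below come from the last wrist picture, compared with the mat centres measured earlier. Both jars and the strip were also checked from the top camera before the carton was placed.

| Thing | Distance from mat centre (limit 12 mm) | Angle to its rectangle (limit 10°) |
|---|---|---|
| White jar | about 1–2 mm | – |
| Black jar | about 5–6 mm | – |
| Carton | about 1–2 mm | under 1° |
| Strip block | about 1–3 mm | under 1° |

- **Heights:** all four top faces read as they should with each thing resting on its 3 mm mat, to within about 2 mm.
- **Bystanders:** the timer stayed put in the top-camera check before the carton was placed, and looks unmoved in the last picture. The tip box read within 2 mm in the top-camera check. In the last picture it read about 4 mm off in y, but the gripper partly hid it there.
- **Disagreement:** the wrist and top cameras differed by 2–4 mm in y, about the same for things and mats, so I compared only positions from the same camera.
- **Failed checks:** the first top-camera measurement of the wide mat was wrong, so I used the wrist views for it. No check failed at the end.

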